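# Sweep a test jig's spring plungers for a stuck one

### The job

Check the test jig for stuck plungers: with closed fingers pointing down, run your fingertips gently along the engraved curve in one low sweep, starting at the small plunger farthest from the big round pad, so that each of the four small plungers dips visibly in turn and springs back; do not lift off between them. End the sweep on the big pad, press it more than half way down, and finish the program while still holding it down. Pick nothing up and leave the module, the cap, the hex key and everything else where they are.

Things in the scene. Friction and masses are not known exactly. Their poses are not given: they have to be found in the camera images.
- jig: Grey-painted metal test-jig plate 165 x 250 x 20 mm, fixed on the bench, any yaw. Origin at bench level; plate spans -90..+75 mm in jig x, +-125 mm in jig y, top at z = 20 mm. An engraved dark line on top, an arc of 140 mm radius about jig (-95, 0) mm bulging to +x, joins four small round plungers and, at its +y end, a big round pad. Two 4 mm high rails flank the module in the arc's hollow.
- pin1 (a joint): Travel of small plunger 1 (1 is at the end of the row farthest from the big pad): steel cone, 30 mm across at the plate, 9 mm high, flanks sloping 38 degrees: a finger sliding along the row rides over it. 0 = up, 0.008 m = fully down; spring 2 N at first to 5 N fully down.
- pin2 (a joint): Travel of small plunger 2 (1 is at the end of the row farthest from the big pad): steel cone, 30 mm across at the plate, 9 mm high, flanks sloping 38 degrees: a finger sliding along the row rides over it. 0 = up, 0.008 m = fully down; spring 2 N at first to 5 N fully down.
- pin3 (a joint): Travel of small plunger 3 (1 is at the end of the row farthest from the big pad): steel cone, 30 mm across at the plate, 9 mm high, flanks sloping 38 degrees: a finger sliding along the row rides over it. 0 = up, 0.008 m = fully down; spring 2 N at first to 5 N fully down.
- pin4 (a joint): Travel of small plunger 4 (1 is at the end of the row farthest from the big pad): steel cone, 30 mm across at the plate, 9 mm high, flanks sloping 38 degrees: a finger sliding along the row rides over it. 0 = up, 0.008 m = fully down; spring 2 N at first to 5 N fully down.
- pad (a joint): Travel of the big round pad that ends the row: steel, 48 mm across at the plate, sloping flanks, flat top 22 mm across standing 10 mm above the plate. 0 = up, 0.009 m = fully down; spring 2 N to about 5.6 N; it springs back when let go.
- p1 (a point): Point on the plate's top surface (20 mm above the bench) on the axis of small plunger 1; the plunger's tip is 9 mm above it. Neighbouring plungers stand 52 mm apart.
- p2 (a point): Point on the plate's top surface (20 mm above the bench) on the axis of small plunger 2; the plunger's tip is 9 mm above it. Neighbouring plungers stand 52 mm apart.
- p3 (a point): Point on the plate's top surface (20 mm above the bench) on the axis of small plunger 3; the plunger's tip is 9 mm above it. Neighbouring plungers stand 52 mm apart.
- p4 (a point): Point on the plate's top surface (20 mm above the bench) on the axis of small plunger 4; the plunger's tip is 9 mm above it. Neighbouring plungers stand 52 mm apart.
- p5 (a point): Point on the plate's top surface on the axis of the big pad, 60 mm from small plunger 4; the pad's top is 10 mm above it.
- m1 (a point): Point on the plate's top surface on the engraved line, half way between plunger 1 and plunger 2.
- m2 (a point): Point on the plate's top surface on the engraved line, half way between plunger 2 and plunger 3.
- m3 (a point): Point on the plate's top surface on the engraved line, half way between plunger 3 and plunger 4.
- m4 (a point): Point on the plate's top surface on the engraved line, half way between plunger 4 and the big pad.
- module: Loose green circuit module, 66 x 43 x 42 mm, standing in its nest on the jig plate in the hollow of the arc; origin under its centre. Leave alone.
- cap: Loose white moulded cap, 46 x 46 x 43 mm, standing on the jig plate near the pad's end, off the row; origin under its centre. Leave alone.
- hexkey: Loose black hex key, 26 x 88 x 4 mm, lying on the jig plate near plunger 1's end, off the row; origin under its centre. Leave alone.
- cup: Steel cup, 64 mm across, 35 mm high, on the bench to the right of the jig, in front of the screwdriver; origin under its centre. Leave alone.
- screwdriver: Screwdriver, 227 mm long, 32 mm high, lying on the bench to the right of the jig; origin under its centre. Leave alone.

How it is judged:
By the outcome, as a careful person would: the job done as asked, in the order asked, and still so for the second after the job is handed in, while the arm keeps its last pose, push and grip.
It also fails if it takes over 38 s, if anything falls off the work surface, if the arm or the gripper's body presses on something with over 40 N, if the wrist force passes 120 N, or if a joint passes its speed limit or range.

### The arm

A 6-joint arm with a two-finger parallel gripper is mounted at the origin on a cart in front of the work surface, level with it; the furniture and walls round the work are solid. World frame = base frame: x ahead of the robot, y to its left, z up, the work surface at z = 0. Lengths are in mm, angles in degrees, forces in N, time in s.
With the tool pointing down it reaches from about 350 to 850 mm from the base axis. Payload 8.1 kg.
Tool frame: the origin (TCP) lies between the finger pads, 19 mm behind the fingertips; this is the grasp point; z points along the fingers, y is the line along which they close (so a half turn about z gives the same grasp; the last joint's range is limited). The gripper opens to 85 mm and grips with 20 to 120 N. Pads are 22 mm wide; open, the fingers measure 114 mm over their backs; the gripper's body (76 mm by 85 mm) begins 54 mm behind the grasp point. The pads swing forward as they close: fully open they stand 13 mm farther back than shut.
Start: joints at [60.596, 7.471, 85.268, -0, 87.261, -4.893], TCP at [248.902, 545.943, 249.992] pointing down, gripper open.
Joint ranges: [-169.43, 169.43], [-51.17, 129.36], [1.28, 143.12], [-76.62, 256.62], [0, 156.53], [-152.29, 152.29]. Speed limits (degrees/s): [136.94, 136.94, 159.86, 180, 180, 180].

### API

Orientations are given as [roll, pitch, yaw] about the fixed x, y, z axes, in that order (R = Rz(yaw) Ry(pitch) Rx(roll)).
In Python, from bench import sense, eyes, job, models gives the robot as it stands. The module is installed in compiled form; this text tells all that it offers.
- The arm moves only by the tool apply_moves, never from a script. Its argument "rows" is a list of rows, each a list of 6 numbers: the shift along the tool's x, y, z in mm, then the turn, a rotation vector about the tool's x, y, z in rad. In form: [[dx, dy, dz, rx, ry, rz], ...]. A call has exactly 5 rows; each row shifts and turns the commanded pose from where the row before left it, along the tool's axes as they then stand; what a row does not reach is not made up. A row lasts 1/8 s, in which the tool goes at most 62.5 mm and 10.7 degrees, less where a joint would pass 70% of its speed; a pose out of reach is approached as far as the arm can. A call is refused whole if a number of a shift passes 62.5 or a number of a turn 0.188, either way. A call with a gripper value outside its range is refused whole. "fingers" is the finger opening in mm, from 0 to 85.4, set as the call begins (left out, the last holds). The fingers move at their own pace and stop on an object; "grip_force" is the grip in N (left out, the last holds). Time passes only in rows, so rows that do not move let the fingers close, or fill a call up. It gives the time, the measured TCP pose, the force, the opening and the grip force at its end, in the units of the state.
- sense(): the state, without advancing time (a new reading comes with each control period).
- eyes.snapshot(name): name is "scene" or "side" or "wrist"; returns (picture, depth): 384x512x3 uint8, red, green, blue; 384x512 float32, mm along the optical axis (not along the pixel's ray), 0 where there is no reading.
- eyes.get_calibration(name): a dict with "intrinsics" (3x3 intrinsics, pixels), "R" (3x3) and "t" (3): a world point X has camera coordinates R X + t; the wrist camera has in their place "mount" (4x4, takes a point from camera to tool coordinates, whose origin is the TCP and whose axes are the flange's). Camera axes: x right, y down, z forward; pixel columns grow to the right and rows downward; lengths in mm; the calibration is good to about 2 mm. A picture is of the moment at which its call begins: read the wrist's pose just before it. get_calibration takes no time and is no camera call.
- job.hand_in(): hands the job in; it is judged then, once.
Trained networks look in the newest picture that a camera, given by its name, has taken for a name from the list of things; names that differ only in an ending like _2 or _b are one class to them, and where a whole thing is asked for, a point or a joint stands for the part that bears it (a point fixed in the world has none). Each returns a list of dicts, best first, with "confidence" (0 to 1); they miss things now and then, are a little off and sometimes report something else, mostly with a low value. They report only what shows in the picture. A call takes as long as a camera call.
- models.boxes_of(name, camera): "xyz" ([x, y, z] in mm, in world coordinates, good to about 4 mm: the middle of the surface that is visible of it).
- models.cut_out(name, camera): "pixels" (384x512 bool, what is visible of it).
- models.place_of(name, camera): "xyz" ([x, y, z] in mm, in world coordinates, good to about 4 mm: a listed point, or the origin of a listed thing).
The state is a dict: "time": time; "joint_pos": joint angles; "qd": joint speeds; "joint_efforts": joint torques, N m; "tool_pos": TCP position; "tcp_rot": TCP orientation; "ft_force": force on the tool from outside, world axes, zero at the start; "wrist_torque": the same for the moment, N m; "finger_gap": finger opening in mm; "grip_force": force on a finger pad.
Only numpy, scipy, OpenCV 4.12 (cv2) and the standard library are available. Lean on these libraries where they do the work, as an engineer would, in place of code of your own. Each camera call takes 0.05 s, during which the arm holds its last target. There are 200 camera calls.

## Working session

There is one attempt and no reset: what is moved stays moved. The work goes in short steps, Python scripts to look and compute and a tool call to move; the robot and the scene stay as the last step left them, time stands still between calls to the robot, and variables do not carry over. Pictures are saved under pics/ and viewed, at most 10 in all, crops included, and the job is handed in when it is done.

Besides the shell and the picture viewer there is one more tool, called after "Emit:" in YAML: its name, and indented under it one key for each argument. apply_moves: Moves the arm, as the interface text tells. Its arguments: {"type":"object","properties":{"rows":{"type":"array"},"fingers":{"type":"number"},"grip_force":{"type":"number"}},"required":["rows"]}

```bash
mkdir -p pics
python3 - <<'E'
from bench import sense,eyes,models
import cv2,numpy as np
s=sense();print(s)
for c in("scene","side"):
    p,d=eyes.snapshot(c);cv2.imwrite(f"pics/{c}0.png",p[:,:,::-1])
    for n in["p1","p2","p3","p4","p5","m1","m2","m3","m4","jig","module","cap","hexkey"]:
        print(c,n,[(np.round(r["xyz"],1).tolist(),round(r["confidence"],2)) for r in models.place_of(n,c)][:2])
E
```

```text
{'time': 0.0, 'joint_pos': array([ 6.05929985e+01,  7.51644555e+00,  8.53317507e+01,  1.79939488e-03,
        8.72614313e+01, -4.89366710e+00]), 'qd': array([-0.02926082,  0.03640902, -0.00917967,  0.04696368,  0.0260342 ,
        0.00994337]), 'joint_efforts': array([ 1.22539899e-03, -5.69390881e+01, -5.00566542e+01, -9.65839104e-05,
        1.42622300e-02,  2.57358482e-05]), 'tool_pos': array([248.65584577, 545.4639013 , 248.90677561]), 'tcp_rot': array([-1.79890925e+02, -1.11425863e-02,  1.55486567e+02]), 'ft_force': array([-0.51129373,  0.40042903,  0.68503631]), 'wrist_torque': array([-0.02428043, -0.03844877, -0.02575248]), 'grip_force': 0.0, 'finger_gap': 85.2981974109045}
scene p1 [([541.9, 73.7, 21.6], 0.97), ([524.4, -27.7, 20.7], 0.93)]
scene p2 [([541.9, 73.7, 21.6], 0.97), ([524.4, -27.7, 20.7], 0.93)]
scene p3 [([541.9, 73.7, 21.6], 0.97), ([524.4, -27.7, 20.7], 0.93)]
scene p4 [([541.9, 73.7, 21.6], 0.97), ([524.4, -27.7, 20.7], 0.93)]
scene p5 [([541.9, 73.7, 21.6], 0.97), ([524.4, -27.7, 20.7], 0.93)]
scene m1 [([528.1, -59.3, 18.1], 0.84), ([521.1, -1.6, 25.0], 0.77
[... 597 characters left out ...]
9.2], 0.8)]
side p4 [([540.5, -80.2, 21.1], 0.83), ([581.1, 109.5, 19.2], 0.8)]
side p5 [([540.5, -80.2, 21.1], 0.83), ([581.1, 109.5, 19.2], 0.8)]
side m1 [([531.2, -55.9, 21.4], 0.92), ([562.7, 90.4, 17.4], 0.91)]
side m2 [([531.2, -55.9, 21.4], 0.92), ([562.7, 90.4, 17.4], 0.91)]
side m3 [([531.2, -55.9, 21.4], 0.92), ([562.7, 90.4, 17.4], 0.91)]
side m4 [([531.2, -55.9, 21.4], 0.92), ([562.7, 90.4, 17.4], 0.91)]
side jig [([566.2, 13.0, 0.2], 0.72), ([582.3, 109.0, 20.0], 0.3)]
side module [([598.5, 12.6, 21.0], 0.47), ([586.2, 112.3, 18.3], 0.47)]
side cap [([607.3, -81.8, 20.1], 0.44), ([526.8, -57.0, 20.4], 0.29)]
side hexkey [([646.0, 65.0, 20.0], 0.55), ([432.9, -259.8, 2.8], 0.37)]
```

```bash
cat > fit.py <<'E'
import numpy as np
from scipy.optimize import least_squares
a=2*np.degrees(np.arcsin(26/140));b=2*np.degrees(np.arcsin(30/140))
PA=np.array([0,a,2*a,3*a,3*a+b]);MA=(PA[:-1]+PA[1:])/2
def pts(v,A): 
    t=np.radians(v[2]+A); return np.c_[v[0]+140*np.cos(t),v[1]+140*np.sin(t)]
def fit(P,M,v0):
    def res(v):
        r=[]
        for Q,A in((P,PA),(M,MA)):
            if len(Q): 
                D=Q[:,None]-pts(v,A)[None]; k=np.linalg.norm(D,axis=2).argmin(1); r.append(D[np.arange(len(Q)),k].ravel())
        return np.concatenate(r)
    s=least_squares(res,v0,loss="soft_l1",f_scale=3); return s.x,res(s.x).reshape(-1,2)
E
python3 - <<'E'
from bench import sense,eyes,models
import numpy as np
from fit import *
PP=[];MM=[]
for c in("scene","side"):
    eyes.snapshot(c)
    for n,L in(("p1",PP),("m1",MM),("pin1",None),("pad",None)):
        r=models.place_of(n,c) if L is not None else models.boxes_of(n,c)
        for q in r:
            print(c,n,np.round(q["xyz"],1),round(q["confidence"],2))
            if L is not None and q["confidence"]>.4: L.append(q["xyz"][:2])
P=np.array(PP);M=np.array(MM)
best=None
for t in range(90,200,10):
    u=np.radians(t+PA[2]);v0=[525-140*np.cos(u),10-140*np.sin(u),t]
    x,r=fit(P,M,v0);c=np.minimum(np.hypot(*r.T),10).sum()
    if best is None or c<best[0]:best=(c,x,r)
print(best[1],np.round(best[2],1).tolist());print(pts(best[1],PA).round(1),pts(best[1],MA).round(1))
E
```

```text
scene p1 [540.9  71.9  19.4] 0.95
scene p1 [524.8 -33.8  20.2] 0.94
scene p1 [525.3  24.4  15.7] 0.84
scene p1 [581.9 111.8  16.1] 0.66
scene p1 [539.3 -81.7  19.3] 0.59
scene m1 [527.5 -56.6  17.6] 0.87
scene m1 [521.1  -2.   22.5] 0.86
scene m1 [563.8  93.5  15. ] 0.73
scene m1 [529.2  50.   19.4] 0.56
scene pin1 [577.2 105.8  24.5] 0.55
scene pin1 [518.4 -34.   24. ] 0.47
scene pad [535.3 -90.5  27.8] 0.67
scene pad [550.2  -2.9  23.8] 0.57
side p1 [582.6 111.3  18.6] 0.94
side p1 [543.6 -82.7  17.4] 0.93
side p1 [525.7  30.5  23. ] 0.72
side p1 [518.8 -21.4  20.5] 0.6
side p1 [544.   73.   21.4] 0.58
side m1 [530.4  50.9  20.4] 0.9
side m1 [528.6 -58.3  21.6] 0.79
side m1 [521.5   0.7  19.3] 0.72
side m1 [563.3  93.9  16.9] 0.61
side m1 [ 540.1 -290.2    1.6] 0.49
side pin1 [524.9  21.5  21.9] 0.58
side pin1 [542.9  67.9  26.6] 0.57
side pin1 [579.8 100.1  20.8] 0.56
side pin1 [519.6 -28.8  19.5] 0.48
side pad [ 429.1 -245.7   16.7] 0.55
side pad [538.6 -87.8  24.9] 0.52
[660.37788204  -6.12357279 124.17103463] [[-4.0, -1.1], [2.9, -7.3], [1.3, -1.0], [0.2, 2.1], [-3.8, 0.9], [0.9, 1.6], [0.5, -0.1], [1.7, 5.1], [-3.1, 5.1], [-0.9, -0.0], [-2.0, -0.8], [0.6, -1.5], [2.2, 0.4], [-3.0, -0.2], [-1.8, 0.7], [-0.9, -2.5], [1.0, 1.2], [1.7, 0.8], [10.6, -234.4]]
[[581.7 109.7]
 [544.9  73. ]
 [524.   25.4]
 [521.9 -26.5]
 [543.1 -82.6]] [[ 5.616e+02  9.310e+01]
 [ 5.322e+02  5.020e+01]
 [ 5.205e+02 -5.000e-01]
 [ 5.295e+02 -5.580e+01]]
```

View pics/scene0.png

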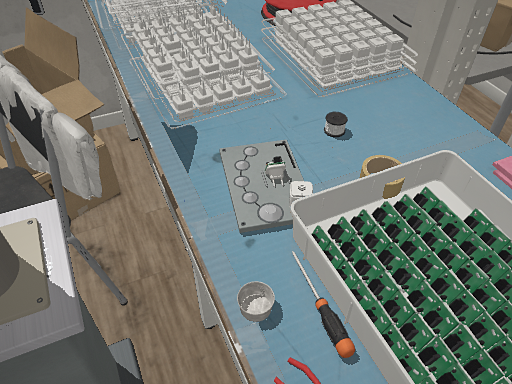

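View pics/side0.png

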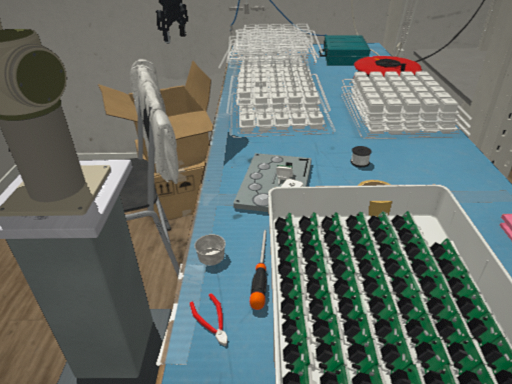

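```bash
cat > plan.py <<'E'
import numpy as np
from scipy.spatial.transform import Rotation as R
def rows(p0,e0,p1,e1,n):
    "straight line, tool-frame rows, from world pose to world pose"
    a=R.from_euler('xyz',e0,degrees=True);b=R.from_euler('xyz',e1,degrees=True)
    w=(a.inv()*b).as_rotvec()/n;d=(np.array(p1)-p0)/n
    for i in range(n):
        print((a*R.from_rotvec(w*i)).inv().apply(d).round(1).tolist(),w.round(4).tolist())
E
python3 - <<'E'
from plan import *
from bench import sense,eyes
print(sense()["time"],eyes.get_calibration("wrist"))
rows([248.9,545.9,250],[180,0,155.49],[560,15,250],[180,0,78],10)
E
```

```text
1.9 {'intrinsics': array([[286.71872823,   0.        , 255.99067638],
       [  0.        , 286.71872823, 189.6517647 ],
       [  0.        ,   0.        ,   1.        ]]), 'mount': array([[-1.02493644e-04, -9.53621929e-01, -3.01006988e-01,
         7.59695892e+01],
       [ 9.99999979e-01, -4.39573889e-05, -2.01240882e-04,
         7.69097399e-01],
       [ 1.78676237e-04, -3.01007002e-01,  9.53621913e-01,
        -1.23108597e+02],
       [ 0.00000000e+00,  0.00000000e+00,  0.00000000e+00,
         1.00000000e+00]])}
[-50.3, -35.4, -0.0] [-0.0, -0.0, 0.1352]
[-54.6, -28.3, -0.0] [-0.0, -0.0, 0.1352]
[-58.0, -20.7, -0.0] [-0.0, -0.0, 0.1352]
[-60.2, -12.7, -0.0] [-0.0, -0.0, 0.1352]
[-61.4, -4.4, -0.0] [-0.0, -0.0, 0.1352]
[-61.4, 3.9, 0.0] [-0.0, -0.0, 0.1352]
[-60.3, 12.1, 0.0] [-0.0, -0.0, 0.1352]
[-58.1, 20.2, 0.0] [-0.0, -0.0, 0.1352]
[-54.9, 27.8, 0.0] [-0.0, -0.0, 0.1352]
[-50.6, 35.0, 0.0] [-0.0, -0.0, 0.1352]
```

Emit:
apply_moves:
  rows:
    - [-50.3,-35.4,0,0,0,0.135]
    - [-54.6,-28.3,0,0,0,0.135]
    - [-58,-20.7,0,0,0,0.135]
    - [-60.2,-12.7,0,0,0,0.135]
    - [-61.4,-4.4,0,0,0,0.135]
  fingers: 0
  grip_force: 20

```text
time: 2.52
tool_pos: [405.2, 278.8, 250.3]
tcp_rot: [179.9, 0.0, 116.6]
ft_force: [0.6, 1.1, -0.3]
finger_gap: 0.2
grip_force: 0.0
```

Emit:
apply_moves:
  rows:
    - [-61.4,3.9,0,0,0,0.135]
    - [-60.3,12.1,0,0,0,0.135]
    - [-58.1,20.2,0,0,0,0.135]
    - [-54.9,27.8,0,0,0,0.135]
    - [-50.6,35,0,0,0,0.135]

```text
time: 3.15
tool_pos: [561.4, 13.5, 250.3]
tcp_rot: [180.0, -0.0, 77.9]
ft_force: [0.3, 1.3, -0.5]
finger_gap: 0.0
grip_force: 0.0
```

Emit:
apply_moves:
  rows:
    - [0,0,0,0,0,0]
    - [0,0,0,0,0,0]
    - [0,0,0,0,0,0]
    - [0,0,0,0,0,0]
    - [0,0,0,0,0,0]

```text
time: 3.78
tool_pos: [560.4, 16.3, 250.2]
tcp_rot: [180.0, -0.0, 78.2]
ft_force: [0.4, -0.3, 0.5]
finger_gap: -0.1
grip_force: 0.0
```

```bash
cat > wr.py <<'E'
from bench import sense,eyes,models
import numpy as np,cv2
from fit import *
from scipy.spatial.transform import Rotation as R
def look(name,pos,rot,v0=(660.4,-6.1,124.2)):
    p,d=eyes.snapshot("wrist")
    P=[];M=[]
    for n,L in(("p1",P),("m1",M)):
        for q in models.place_of(n,"wrist"):
            print(n,np.round(q["xyz"],1),round(q["confidence"],2))
            if q["confidence"]>.4:L.append(q["xyz"][:2])
    x,r=fit(np.array(P).reshape(-1,2),np.array(M).reshape(-1,2),v0);print(x.round(2),r.round(1).tolist())
    c=eyes.get_calibration("wrist");m=c["mount"];K=c["intrinsics"]
    Rt=R.from_euler('xyz',rot,degrees=True).as_matrix()
    def proj(w):
        t=(np.asarray(w)-pos)@Rt; cc=(t-m[:3,3])@m[:3,:3]; u=cc@K.T; return u[:,:2]/u[:,2:]
    im=p[:,:,::-1].copy();cv2.imwrite("pics/raw_"+name,im)
    for A,col in((PA,(0,0,255)),(MA,(255,0,0))):
        for u in proj(np.c_[pts(x,A),np.full(len(A),20.)]): cv2.circle(im,tuple(int(round(k)) for k in u),2,col,-1)
    np.save("d.npy",d);cv2.imwrite("pics/"+name,im)
    return x,d,Rt,m,K
E
python3 - <<'E'
from wr import *
s=sense();print(s["tool_pos"],s["tcp_rot"])
x,d,Rt,m,K=look("w1.png",np.array([560,15.5,250]),[180,0,78.1])
v,u=np.mgrid[:384,:512];z=d
cam=np.stack([(u-K[0,2])/K[0,0]*z,(v-K[1,2])/K[1,1]*z,z],-1)
w=(cam@m[:3,:3].T+m[:3,3])@Rt.T+np.array([560,15.5,250])
h=w[z>0];sel=(np.abs(h[:,2]-20)<6);print("plate z pct",np.percentile(h[sel][:,2],[10,25,50,75,90]))
E
```

```text
[560.37285324  16.25128152 250.1902505 ] [ 1.79980596e+02 -2.34239565e-03  7.82229354e+01]
p1 [525.5  24.3  17.9] 0.98
p1 [545.3  70.8  21.2] 0.72
p1 [540.7 -84.2  21.7] 0.67
p1 [524.6 -27.3  22.6] 0.6
p1 [582.7 107.3  18.2] 0.59
m1 [523.  -48.4  24.7] 0.81
m1 [519.2  -2.9  17.2] 0.78
m1 [562.   89.4  20.7] 0.74
m1 [533.7  52.   24.1] 0.69
m1 [644.7  62.4  18.5] 0.18
[659.42 -10.11 122.83] [[1.7, -0.3], [-0.5, -0.9], [0.3, -0.3], [4.1, -0.0], [-0.8, -0.2], [-4.4, 8.3], [-0.5, -1.7], [-1.0, -2.0], [1.1, 2.8]]
plate z pct [17.96236377 18.52986936 19.15068602 19.92022525 22.25997869]
```

View pics/w1.png

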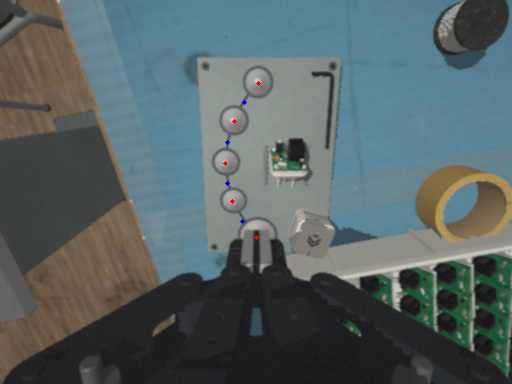

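Run:
```python
from plan import *
rows([560.2,15.6,250],[180,0,78.1],[608.7,122.3,75],[180,0,21.5],10)
for d in (2.5,):
    r=np.radians(d);print(-140*np.sin(r),140*(1-np.cos(r)),-r)
```

```text
[11.4, 2.5, 17.5] [0.0, -0.0, 0.0988]
[11.6, 1.4, 17.5] [0.0, -0.0, 0.0988]
[11.7, 0.3, 17.5] [0.0, -0.0, 0.0988]
[11.7, -0.9, 17.5] [0.0, -0.0, 0.0988]
[11.5, -2.1, 17.5] [0.0, -0.0, 0.0988]
[11.3, -3.2, 17.5] [0.0, -0.0, 0.0988]
[10.9, -4.3, 17.5] [0.0, -0.0, 0.0988]
[10.4, -5.3, 17.5] [0.0, -0.0, 0.0988]
[9.9, -6.3, 17.5] [0.0, -0.0, 0.0988]
[9.2, -7.3, 17.5] [0.0, -0.0, 0.0988]
-6.10671423114704 0.13324897853990825 -0.04363323129985824
```

Emit:
apply_moves:
  rows:
    - [11.4,2.5,17.5,0,0,0.099]
    - [11.6,1.4,17.5,0,0,0.099]
    - [11.7,0.3,17.5,0,0,0.099]
    - [11.7,-0.9,17.5,0,0,0.099]
    - [11.5,-2.1,17.5,0,0,0.099]

```text
time: 4.55
tool_pos: [584.8, 69.1, 161.9]
tcp_rot: [180.0, -0.0, 49.6]
ft_force: [0.2, -0.9, 0.3]
finger_gap: -0.2
grip_force: 0.0
```

Emit:
apply_moves:
  rows:
    - [11.3,-3.2,17.5,0,0,0.099]
    - [10.9,-4.3,17.5,0,0,0.099]
    - [10.4,-5.3,17.5,0,0,0.099]
    - [9.9,-6.3,17.5,0,0,0.099]
    - [9.2,-7.3,17.5,0,0,0.099]

```text
time: 5.18
tool_pos: [609.2, 122.4, 74.4]
tcp_rot: [-180.0, -0.0, 21.2]
ft_force: [-0.4, 0.2, 0.0]
finger_gap: -0.1
grip_force: 0.0
```

Emit:
apply_moves:
  rows:
    - [0,0,8,0,0,0]
    - [0,0,8,0,0,0]
    - [0,0,4,0,0,0]
    - [0,0,0,0,0,0]
    - [0,0,0,0,0,0]

```text
time: 5.8
tool_pos: [609.4, 121.9, 55.6]
tcp_rot: [180.0, -0.1, 21.4]
ft_force: [-0.1, 0.3, -0.0]
finger_gap: 0.1
grip_force: 0.0
```

Run:
```python
from bench import *
import numpy as np,cv2
for i in range(3):
    p,d=eyes.snapshot("scene");s=sense();print(s["time"],s["tool_pos"],s["tcp_rot"],s["ft_force"])
cv2.imwrite("pics/s2.png",cv2.resize(p[110:260,180:380,::-1],None,fx=4,fy=4,interpolation=cv2.INTER_CUBIC))
```

```text
5.85 [609.43674677 121.92028834  55.64305171] [ 1.79984834e+02 -5.37881178e-02  2.14208072e+01] [-0.50503207 -0.42964315 -0.30811479]
5.9 [609.39703098 121.94982109  55.59859054] [ 1.79986102e+02 -5.06456549e-02  2.14181586e+01] [ 0.21579819 -0.93356173  0.33554012]
5.95 [609.35707744 121.99446641  55.50971868] [ 1.79989530e+02 -4.59366431e-02  2.14177958e+01] [ 0.44151877 -0.00740999  0.01111184]
```

View pics/s2.png

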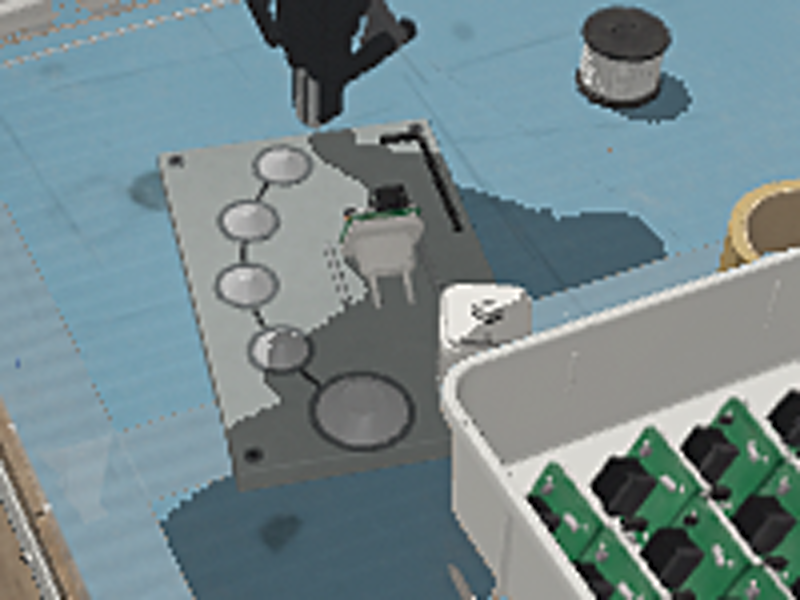

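Run:
```python
from bench import *
import numpy as np
for c in("scene","side"):
    p,d=eyes.snapshot(c);k=eyes.get_calibration(c);K=k["intrinsics"]
    v,u=np.mgrid[:384,:512]
    cam=np.stack([(u-K[0,2])/K[0,0]*d,(v-K[1,2])/K[1,1]*d,d],-1)
    w=((cam-k["t"])@k["R"])[d>0]
    n=w[(np.hypot(w[:,0]-542,w[:,1]+83)<110)&(w[:,2]>35)]
    for r in range(30,110,10):
        q=n[(np.hypot(n[:,0]-542,n[:,1]+83)//10*10)==r]
        if len(q):print(c,r,len(q),q[q[:,2].argmax()].round())
```

```text
scene 40 68 [ 565. -126.   86.]
scene 50 173 [ 555. -141.   87.]
scene 60 255 [ 557. -142.   88.]
scene 70 245 [ 557. -157.   87.]
scene 80 214 [ 557. -168.   88.]
scene 90 244 [ 557. -173.   87.]
scene 100 322 [ 557. -184.   88.]
side 40 17 [ 567. -126.   88.]
side 50 217 [ 583. -126.   88.]
side 60 175 [ 553. -144.   87.]
side 70 150 [ 598. -126.   88.]
side 80 136 [ 555. -164.   88.]
side 90 177 [ 555. -177.   87.]
side 100 243 [ 636. -126.   87.]
```

Emit:
apply_moves:
  rows:
    - [0,0,6,0,0,0]
    - [0,0,6,0,0,0]
    - [0,0,0,0,0,0]
    - [0,0,0,0,0,0]
    - [0,0,0,0,0,0]

```text
time: 6.68
tool_pos: [609.2, 122.0, 43.2]
tcp_rot: [180.0, -0.0, 21.4]
ft_force: [-0.3, 0.4, 0.2]
finger_gap: -0.0
grip_force: 0.0
```

Emit:
apply_moves:
  rows:
    - [-4.9,0.1,0,0,0,-0.035]
    - [-4.9,0.1,0,0,0,-0.035]
    - [-4.9,0.1,0,0,0,-0.035]
    - [-4.9,0.1,0,0,0,-0.035]
    - [-4.9,0.1,0,0,0,-0.035]

```text
time: 7.3
tool_pos: [588.3, 111.3, 44.4]
tcp_rot: [179.9, -0.2, 31.6]
ft_force: [1.2, 1.2, 3.3]
finger_gap: 0.1
grip_force: 1.5
```

Emit:
apply_moves:
  rows:
    - [-4.9,0.1,0.5,0,0,-0.035]
    - [-4.9,0.1,0.5,0,0,-0.035]
    - [-4.9,0.1,0,0,0,-0.035]
    - [-4.9,0.1,0,0,0,-0.035]
    - [-4.9,0.1,0,0,0,-0.035]

```text
time: 7.92
tool_pos: [567.5, 96.3, 42.5]
tcp_rot: [180.0, -0.0, 41.6]
ft_force: [-0.1, -0.1, -0.2]
finger_gap: 0.1
grip_force: 0.0
```

Run:
```python
from bench import *
import cv2
p,d=eyes.snapshot("scene");s=sense();print(s["time"],s["tool_pos"],s["tcp_rot"],s["ft_force"])
cv2.imwrite("pics/s3.png",cv2.resize(p[110:260,180:380,::-1],None,fx=4,fy=4,interpolation=cv2.INTER_CUBIC))
```

```text
7.975 [566.94733111  95.97805036  42.2175829 ] [1.79991877e+02 6.17927955e-03 4.17118937e+01] [-0.11364756 -0.48469316 -0.26689162]
```

View pics/s3.png

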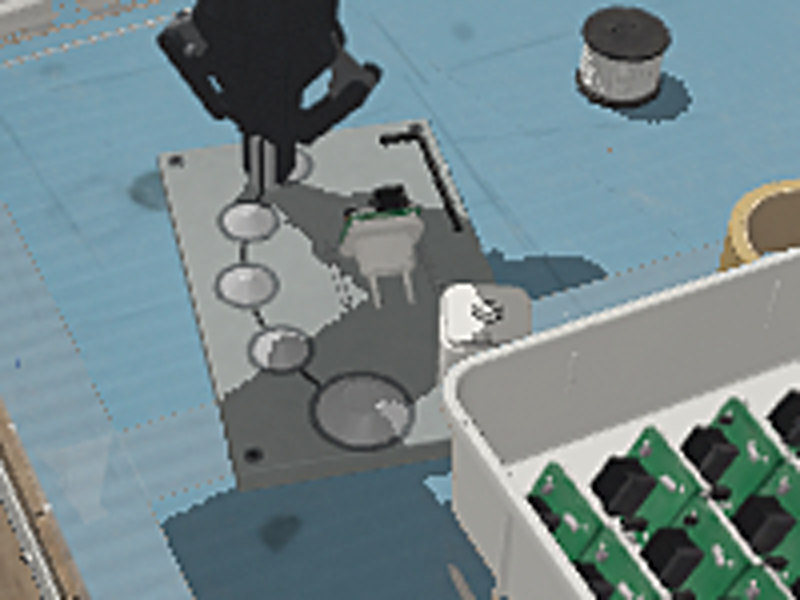

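Emit:
apply_moves:
  rows:
    - [-4.9,0.1,0,0,0,-0.035]
    - [-4.9,0.1,0,0,0,-0.035]
    - [-4.9,0.1,0,0,0,-0.035]
    - [-4.9,0.1,0,0,0,-0.035]
    - [-4.9,0.1,0,0,0,-0.035]

```text
time: 8.6
tool_pos: [552.3, 79.3, 43.4]
tcp_rot: [179.9, -0.2, 51.6]
ft_force: [1.7, 2.2, 3.5]
finger_gap: -0.2
grip_force: 1.9
```

Emit:
apply_moves:
  rows:
    - [-4.9,0.1,0,0,0,-0.035]
    - [-4.9,0.1,0,0,0,-0.035]
    - [-4.9,0.1,0,0,0,-0.035]
    - [-4.9,0.1,0,0,0,-0.035]
    - [-4.9,0.1,0,0,0,-0.035]

```text
time: 9.22
tool_pos: [537.7, 58.1, 42.7]
tcp_rot: [179.9, -0.0, 61.6]
ft_force: [-0.7, 0.4, 1.3]
finger_gap: -0.1
grip_force: 0.7
```

Emit:
apply_moves:
  rows:
    - [-4.9,0.1,0,0,0,-0.035]
    - [-4.9,0.1,0,0,0,-0.035]
    - [-4.9,0.1,0,0,0,-0.035]
    - [-4.9,0.1,0,0,0,-0.035]
    - [-4.9,0.1,0,0,0,-0.035]

```text
time: 9.85
tool_pos: [528.6, 36.9, 43.0]
tcp_rot: [179.9, -0.2, 71.6]
ft_force: [0.8, -0.3, 4.2]
finger_gap: -0.1
grip_force: 1.6
```

Emit:
apply_moves:
  rows:
    - [-4.9,0.1,0,0,0,-0.035]
    - [-4.9,0.1,0,0,0,-0.035]
    - [-4.9,0.1,0,0,0,-0.035]
    - [-4.9,0.1,0,0,0,-0.035]
    - [-4.9,0.1,0,0,0,-0.035]

```text
time: 10.48
tool_pos: [522.5, 11.9, 42.8]
tcp_rot: [179.9, -0.0, 81.7]
ft_force: [0.1, 0.2, 1.9]
finger_gap: 0.2
grip_force: 1.0
```

Emit:
apply_moves:
  rows:
    - [-4.9,0.1,0,0,0,-0.035]
    - [-4.9,0.1,0,0,0,-0.035]
    - [-4.9,0.1,0,0,0,-0.035]
    - [-4.9,0.1,0,0,0,-0.035]
    - [-4.9,0.1,0,0,0,-0.035]

```text
time: 11.1
tool_pos: [520.5, -11.5, 42.2]
tcp_rot: [180.0, -0.1, 91.7]
ft_force: [-1.1, 8.0, 3.1]
finger_gap: 0.1
grip_force: 3.8
```

Emit:
apply_moves:
  rows:
    - [-4.9,0.1,0,0,0,-0.035]
    - [-4.9,0.1,0,0,0,-0.035]
    - [-4.9,0.1,0,0,0,-0.035]
    - [-4.9,0.1,0,0,0,-0.035]
    - [-4.9,0.1,0,0,0,-0.035]

```text
time: 11.72
tool_pos: [524.0, -36.8, 42.7]
tcp_rot: [179.9, -0.0, 101.7]
ft_force: [-0.6, 0.5, 2.9]
finger_gap: 0.2
grip_force: 1.5
```

Emit:
apply_moves:
  rows:
    - [-4.9,0.1,0,0,0,-0.035]
    - [-4.9,0.1,0,0,0,-0.035]
    - [-4.9,0.1,0,0,0,-0.035]
    - [-4.9,0.1,0,0,0,-0.035]
    - [-4.9,0.1,0,0,0,-0.035]

```text
time: 12.35
tool_pos: [530.1, -59.7, 42.0]
tcp_rot: [-180.0, -0.1, 111.8]
ft_force: [-2.7, 5.8, 2.1]
finger_gap: 0.3
grip_force: 3.0
```

Emit:
apply_moves:
  rows:
    - [-4.9,0.1,0,0,0,-0.035]
    - [-4.9,0.1,0,0,0,-0.035]
    - [-4.9,0.1,0,0,0,-0.035]
    - [-4.9,0.1,0,0,0,-0.035]
    - [-4.9,0.1,0,0,0,-0.035]

```text
time: 12.98
tool_pos: [541.7, -81.8, 42.5]
tcp_rot: [180.0, -0.0, 121.8]
ft_force: [-1.2, 2.1, 4.6]
finger_gap: 0.3
grip_force: 2.1
```

Emit:
apply_moves:
  rows:
    - [-2,0,0.5,0,0,0]
    - [0,0,0.5,0,0,0]
    - [0,0,0.5,0,0,0]
    - [0,0,0,0,0,0]
    - [0,0,0,0,0,0]

```text
time: 13.6
tool_pos: [543.0, -83.8, 40.7]
tcp_rot: [180.0, 0.0, 121.7]
ft_force: [1.2, 0.8, 4.6]
finger_gap: 0.1
grip_force: 2.5
```

Run:
```python
from bench import *
import cv2
p,d=eyes.snapshot("scene");s=sense();print(s["time"],s["tool_pos"],s["tcp_rot"],s["ft_force"])
cv2.imwrite("pics/s4.png",cv2.resize(p[110:260,180:380,::-1],None,fx=4,fy=4,interpolation=cv2.INTER_CUBIC))
```

```text
13.65 [542.92498639 -83.82936252  40.7113988 ] [1.79972716e+02 2.60159628e-02 1.21681400e+02] [-0.09017856  1.53734227  5.2228735 ]
```

View pics/s4.png

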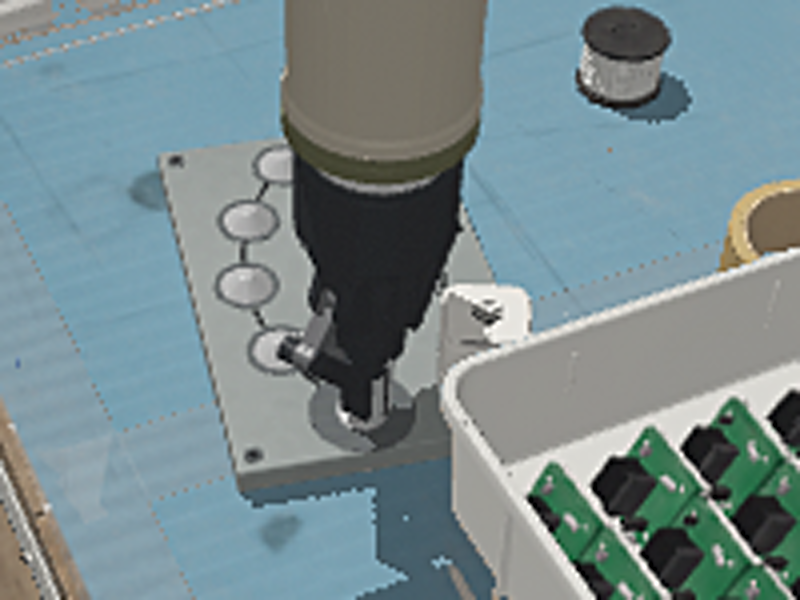

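```bash
python3 -c "
from bench import *
print(job.hand_in())"
```

```text
the job is handed in; nothing more can be done
None
```

I ran the sweep from plunger 1 through plunger 4 to the big pad without lifting off, and handed in while still holding the pad about 8 of its 9 mm down. The tip height and wrist force point to each small plunger dipping about 4–5 mm, but I did not picture each one at its lowest.

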